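# Latch the detector's transit case

### The arm

A 6-joint arm with a two-finger parallel gripper is mounted at the origin on the work surface. World frame = base frame: x ahead of the robot, y to its left, z up, the work surface at z = 0. Lengths are in m, angles in rad, forces in N, time in s.
With the tool pointing down it reaches from about 0.325 to 0.9 m from the base axis. Payload 6.1 kg.
Tool frame: the origin (TCP) lies midway between the tips of the shut fingers; the grasp point (between the pads) lies 19 mm behind it; x points along the fingers, y is the direction in which the jaws open and shut, and the axes are right-handed (so a half turn about x gives the same grasp; the last joint's range is limited). The gripper opens to 85 mm and grips with 20 to 120 N. Pads are 22 mm wide; open, the fingers measure 114 mm over their backs; the gripper's body (76 mm by 85 mm) begins 54 mm behind the grasp point. The pads swing forward as they close: fully open they stand 13 mm farther back than shut.
Start: joints at [1.05, 0.22, 1.526, -0, 1.395, -0.126], TCP at [0.24, 0.577, 0.231] pointing down, gripper open.
Joint ranges: [-2.98, 2.98], [-0.91, 2.08], [0.09, 2.57], [-1.24, 4.39], [0.2, 2.65], [-2.68, 2.68]. Speed limits (rad/s): [2.57, 2.57, 3.01, 3.14, 3.14, 3.14].

### API

Orientations are given as [roll, pitch, yaw] about the fixed x, y, z axes, in that order (R = Rz(yaw) Ry(pitch) Rx(roll)).
In Python, from plant import movep, move_l, set_joints, gripper_to, hold, inverse_kinematics, observe, get_image, get_calibration, Unreachable, job_done gives the robot as it stands. Calls block until the motion is done:
- movep(position, orientation): joint-space move of the TCP to a pose.
- move_l(position, feed=0.15, rotation=None, max_force=None): straight line of the TCP; rotation=None keeps the orientation; feed is the mean speed in m/s. With max_force (N) it stops when the force on the tool has changed by that much, and returns True; else False.
- set_joints(angles): joint-space move.
- gripper_to(opening, f_grip=None): finger opening in m; f_grip is the grip in N (None keeps the last); returns when the fingers have stopped.
- hold(seconds).
- inverse_kinematics(position, orientation): joint angles nearest the present ones, or None.
- observe(): the state.
- get_image(name): name is "side" or "top"; returns (picture, depth): 384x512x3 uint8, red, green, blue; 384x512 float32, m along the optical axis (not along the pixel's ray), 0 where there is no reading.
- get_calibration(name): a dict with "intrinsics" (3x3 intrinsics, pixels), "world_from_camera" (4x4, takes a point from camera to world coordinates). Camera axes: x right, y down, z forward; pixel columns grow to the right and rows downward; lengths in m; the calibration is good to about 2 mm. A picture is of the moment at which its call begins. get_calibration takes no time and is no camera call.
A pose or a line that the arm cannot do raises Unreachable and nothing moves.
- job_done(): hands the job in, once; it reports no verdict.
The state is a dict: "time_s": time; "q": joint angles; "joint_velocities": joint speeds; "joint_torque": joint torques, N m; "eef_pos": TCP position; "tcp_rot": TCP orientation; "ft_force": force on the tool from outside, world axes, zero at the start; "torque": the same for the moment, N m; "opening": finger opening in m.
Only numpy, scipy, OpenCV 4.12 (cv2) and the standard library are available. Lean on these libraries where they do the work, as an engineer would, in place of code of your own. Each camera call takes 0.05 s, during which the arm holds its last target.

### The job

The grey metal transit case standing on the lab bench has two draw latches on top; one is shut and one stands open. On the open one, swing the raised wire loop down so that its crossbar drops behind the hook of its keeper, then press the lever over and fully down so that the loop is drawn tight. Leave the other latch shut.

Things in the scene. Friction and masses are not known exactly. Their poses are not given: they have to be found in the camera images.
- latch: The open steel draw latch on the flat case top. Origin: on the case top (z 0.150) right under the lever's pivot; x points across the seam to the keeper, away from the robot; y along the pivot; z up. In mm: pivot at z 16; the loop hangs on a pin on the lever, 20 out from the pivot and 3 towards the lever's back (its underside when shut).
- latch_bar (a point): Middle of the loop's crossbar: 6 mm round, along the latch's y, 48 long between two 6 mm side wires; pin to crossbar 72. Starts raised, the loop 45 to 61 degrees above level towards the keeper, held by slight hinge friction; under 1 N swings it and below 40 degrees it falls by itself to lie behind the hook at latch x 65 to 69, z 6. Shut: x 52, z 6 to 12.
- latch_hook (a point): Throat of the keeper's hook, under its lip, where the crossbar ends up. Hook 24 wide in y, top 20 above the case top; lip 5 thick points to latch +x and ends 2 beyond this point; post 3 to 9 on the pivot's side of it. Point at z 9, x 56; it is sprung and is drawn 4 mm to x 52 (about 20 N) as the latch shuts. With the lever up the crossbar drops clear beyond the lip.
- latch_lever (a joint): Lever angle, rad: 0 shut, flat along latch -x; 1.57 upright; stop 1.95. Starts 1.66 to 1.86, stays where left. Plate 30 mm wide, 5 thick, end 76 from the pivot, with an 8 thick end bead (64 to 76 out). Shut, its upper face is 19 above the case top (bead 20.5). With the loop hooked it takes up to about 5 N at the end, passes dead centre near 0.2, then stays shut.
- spare_lever (a joint): Lever angle of the second, identical latch, shut (0); must stay shut. It is 200 to 220 mm to one side of the open one along its y, with a black carrying handle 21 high between them. The grey metal case is 200 x 340 x 150 mm high and stands turned by up to 20 degrees.

How it is judged:
On the way:
1. the crossbar lies behind the keeper's hook, below the lip, while the lever is still up (z of latch_bar in the frame of latch below 0.014 m and x of latch_bar in the frame of latch above 0.05 m and value of joint latch_lever above 1 rad), for 0.2 s.
At the end, for the whole second after the job is handed in: The lever is down within 0.08 rad of shut and at rest, the crossbar is caught under the keeper's lip (47 to 58 mm from the pivot along the latch's x, less than 14 mm above the case top), and the second latch is still shut (below 0.08 rad) (value of joint each of latch_lever, spare_lever below 0.08 rad and z of latch_bar in the frame of latch below 0.014 m and x of latch_bar in the frame of latch between 0.047 and 0.058 m and velocity of joint latch_lever below 0.1 rad/s); the robot touches nothing.
It fails at once if the second latch was opened (value of joint spare_lever above 0.3 rad).
It also fails if it takes over 42 s, if anything falls off the work surface, if the arm or the gripper's body presses on something with over 40 N, if the wrist force passes 120 N, or if a joint passes its speed limit or range.

## Working session

There is one attempt and no reset: what is moved stays moved. The work goes in short steps, each a Python script; the robot and the scene stay as the last script left them, time stands still between calls to the robot, and variables do not carry over. Pictures are saved under pics/ and viewed, and the job is handed in when it is done.

```bash
mkdir -p pics; ls; python3 - <<'E'
from plant import *
import cv2,numpy as np
for n in("side","top"):
    p,d=get_image(n); cv2.imwrite(f"pics/{n}0.png",p[:,:,::-1]); np.save(f"{n}0.npy",d)
    c=get_calibration(n); print(n,np.round(c["intrinsics"],1).tolist(),np.round(c["world_from_camera"],3).tolist())
print(observe())
E
```

```text
pics
side [[391.8, 0.0, 252.6], [0.0, 391.8, 192.3], [0.0, 0.0, 1.0]] [[0.741, -0.521, 0.423, 0.297], [-0.671, -0.562, 0.483, -0.288], [-0.014, -0.642, -0.766, 0.703], [0.0, 0.0, 0.0, 1.0]]
top [[401.3, 0.0, 258.1], [0.0, 401.3, 194.0], [0.0, 0.0, 1.0]] [[0.027, -0.998, 0.048, 0.542], [-1.0, -0.027, -0.0, 0.025], [0.002, -0.048, -0.999, 0.863], [0.0, 0.0, 0.0, 1.0]]
{'time_s': 0.1, 'q': array([ 1.04989842e+00,  2.21142894e-01,  1.52749870e+00, -1.46933836e-05,
        1.39468359e+00, -1.26090523e-01]), 'joint_velocities': array([-0.0010028 , -0.00147176, -0.00286534, -0.0011027 , -0.00101883,
        0.0008963 ]), 'joint_torque': array([ 7.94605949e-04, -4.98245573e+01, -3.90545869e+01, -6.51932601e-05,
        5.66588322e-03, -1.83658494e-05]), 'eef_pos': array([0.24012607, 0.57644666, 0.23031028]), 'tcp_rot': array([-1.68853992,  1.56906374, -2.08334472]), 'ft_force': array([ 0.17490562, -0.7470151 ,  0.09172451]), 'torque': array([ 0.05103955, -0.02650291,  0.04084518]), 'opening': 0.08522084210362846}
```

View pics/side0.png

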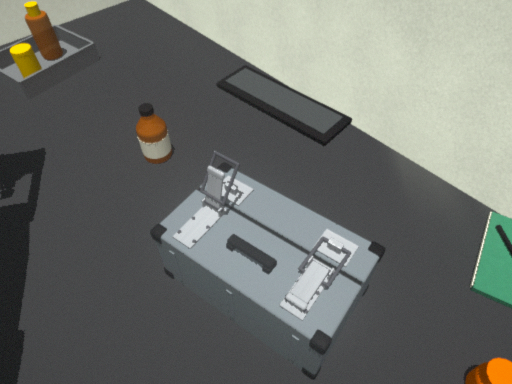

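View pics/top0.png

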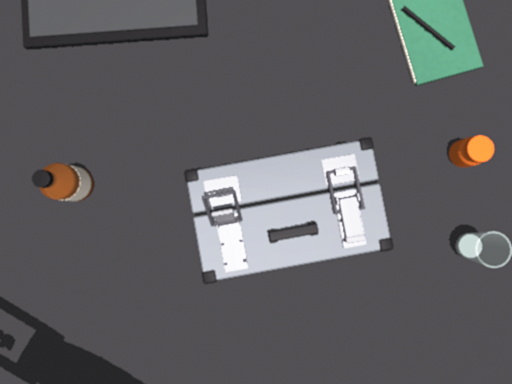

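The open latch is the left one (side image around (220,190), top image around (225,215)). The shut one is at top (347,210). I'll enlarge these next.

```bash
python3 - <<'E'
import cv2
a=cv2.imread("pics/top0.png")[160:290,180:400]; cv2.imwrite("pics/t1.png",cv2.resize(a[:, :80],None,fx=6,fy=4.6*6/4.6*0.75 if 0 else 4.6,interpolation=cv2.INTER_CUBIC))
a=cv2.imread("pics/side0.png")[145:250,165:275]; cv2.imwrite("pics/s1.png",cv2.resize(a,None,fx=5.5,fy=5.5,interpolation=cv2.INTER_CUBIC))
cv2.imwrite("pics/t2.png",cv2.resize(cv2.imread("pics/top0.png")[130:290,180:400],None,fx=3.6,fy=3.6,interpolation=cv2.INTER_CUBIC))
E
```

```text
(no output)
```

View pics/s1.png

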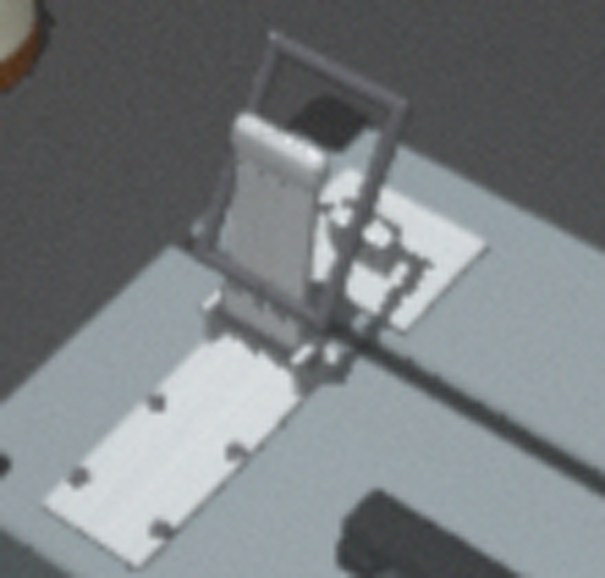

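View pics/t2.png

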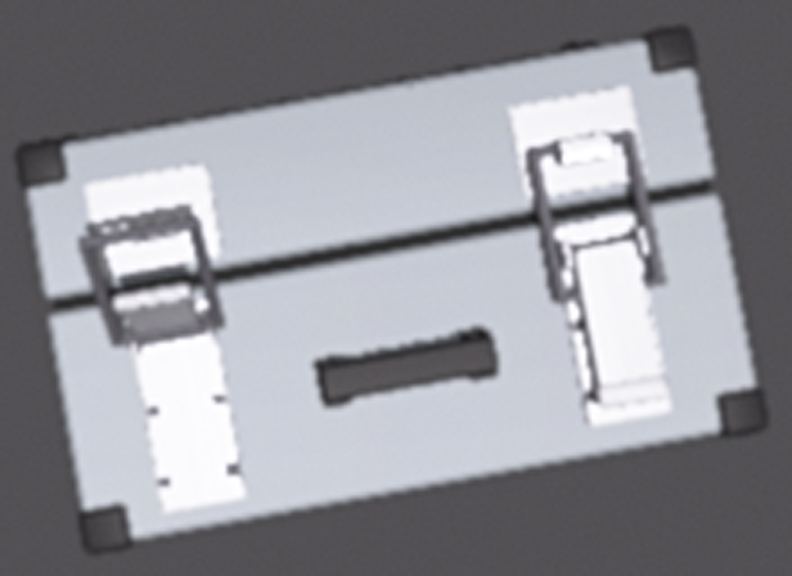

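View pics/t1.png

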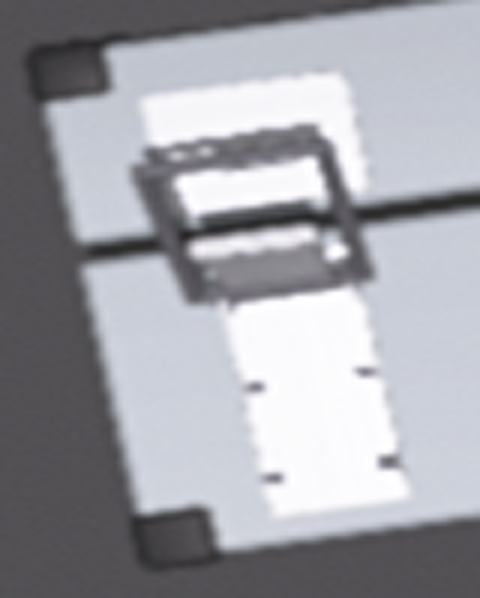

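```bash
cat > h.py <<'E'
import numpy as np
from plant import *
def pt(cam,u,v,z):
    c=get_calibration(cam);K=np.array(c["intrinsics"]);T=np.array(c["world_from_camera"])
    d=T[:3,:3]@np.linalg.inv(K)@[u,v,1];o=T[:3,3];return o+d*(z-o[2])/d[2]
def ptd(cam,u,v,dep):
    c=get_calibration(cam);K=np.array(c["intrinsics"]);T=np.array(c["world_from_camera"])
    return T[:3,:3]@(np.linalg.inv(K)@[u,v,1]*dep)+T[:3,3]
def tri(cams,uvs):
    A=[];b=[]
    for cam,(u,v) in zip(cams,uvs):
        c=get_calibration(cam);K=np.array(c["intrinsics"]);T=np.array(c["world_from_camera"])
        d=T[:3,:3]@np.linalg.inv(K)@[u,v,1];d/=np.linalg.norm(d);P=np.eye(3)-np.outer(d,d);A.append(P);b.append(P@T[:3,3])
    x=np.linalg.lstsq(np.vstack(A),np.hstack(b),rcond=None)[0]
    return x,[np.linalg.norm(P@x-q) for P,q in zip(A,b)]
E
python3 - <<'E'
from h import *
np.set_printoptions(precision=4,suppress=True)
t=lambda x,y:(180+(x+.5)/3.6-.5,130+(y+.5)/3.6-.5)
s=lambda x,y:(165+(x+.5)/5.5-.5,145+(y+.5)/5.5-.5)
for n,xy,z in [("seamL",(52,304),.15),("seamR",(712,185),.15),("baseNL",(163,512),.151),("baseNR",(245,497),.151),("keepFL",(85,183),.151),("keepFR",(208,165),.151),
 ("spEndL",(592,426),.168),("spEndR",(672,411),.168),("spKFL",(511,106),.151),("spKFR",(632,88),.151),("spBarL",(530,152),.16),("spBarR",(630,134),.16),("caseFL",(18,150),.15),("caseFR",(690,28),.15),("caseNL",(85,552),.15),("caseNR",(767,428),.15)]:
    print(n,pt("top",*t(*xy),z))
for n,xy,z in [("sbaseNL",(45,500),.151),("sbaseNR",(140,567),.151),("skeepFR",(487,242),.151),("skeepNR",(405,330),.151)]:
    print(n,pt("side",*s(*xy),z))
print("barL",tri(["top","side"],[t(84,240),s(275,38)]))
print("barR",tri(["top","side"],[t(192,213),s(405,103)]))
d=np.load("top0.npy");ds=np.load("side0.npy")
def md(d,u,v):return d[int(v+.5),int(u+.5)]
for n,xy in [("case",(280,450)),("base",(190,440)),("leverfaceT",(160,318)),("beadT",(150,297))]:
    u,v=t(*xy);print(n,ptd("top",u,v,md(d,u,v)))
for n,xy in [("bead",(280,145)),("face",(270,200)),("facelow",(265,280)),("loopR",(403,106)),("case",(60,400)),("barm",(340,70))]:
    u,v=s(*xy);print("s",n,ptd("side",u,v,md(ds,u,v)))
E
```

```text
seamL [0.5378 0.1375 0.15  ]
seamR [ 0.6054 -0.1872  0.15  ]
baseNL [0.4377 0.0795 0.151 ]
baseNR [0.4461 0.0397 0.151 ]
keepFL [0.598  0.1231 0.151 ]
keepFR [0.6085 0.0625 0.151 ]
spEndL [ 0.4865 -0.1258  0.168 ]
spEndR [ 0.4947 -0.164   0.168 ]
spKFL [ 0.6419 -0.0868  0.151 ]
spKFR [ 0.6525 -0.1466  0.151 ]
spBarL [ 0.6183 -0.0951  0.16  ]
spBarR [ 0.6285 -0.1438  0.16  ]
caseFL [0.6135 0.1569 0.15  ]
caseFR [ 0.6835 -0.1753  0.15  ]
caseNL [0.4172 0.1171 0.15  ]
caseNR [ 0.4864 -0.2157  0.15  ]
sbaseNL [0.4395 0.0813 0.151 ]
sbaseNR [0.4467 0.042  0.151 ]
skeepFR [0.6091 0.0661 0.151 ]
skeepNR [0.5641 0.0564 0.151 ]
barL (array([0.5652, 0.1106, 0.2438]), [np.float64(0.0011664466218443065), np.float64(0.001166446621843861)])
barR (array([0.5782, 0.0649, 0.2408]), [np.float64(0.0012730368643383732), np.float64(0.0012730368643383552)])
case [0.469  0.0232 0.1469]
base [0.4732 0.0673 0.1525]
leverfaceT [0.5331 0.0794 0.2057]
beadT [0.5425 0.0814 0.2376]
s bead [0.5396 0.0786 0.2396]
s face [0.5353 0.0813 0.2163]
s facelow [0.5271 0.0776 0.1883]
s loopR [0.573  0.0615 0.2456]
s case [0.4656 0.1112 0.1488]
s barm [0.5697 0.0867 0.2444]
```

```bash
cat >> h.py <<'E'
from scipy.spatial.transform import Rotation as Ro
YAW=0.204; n=np.array([np.cos(YAW),np.sin(YAW),0]); m=np.array([-np.sin(YAW),np.cos(YAW),0])
O=n*.5287+m*(-.031)+[0,0,.15]
def W(x,y,z): return O+n*x/1000+m*y/1000+np.array([0,0,z/1000])
def ori(s=1):
    R=np.array([[0,0,-1.],s*m,np.cross([0,0,-1.],s*m)]).T
    return Ro.from_matrix(R).as_euler("xyz")
E
python3 - <<'E'
from h import *
np.set_printoptions(precision=4,suppress=True)
print(O)
for s in(1,-1):
    print(ori(s),inverse_kinematics(W(49,0,120),ori(s)),inverse_kinematics(W(-55,0,19),ori(s)))
E
```

```text
[0.524  0.0768 0.15  ]
[-0.204   1.5708  0.    ] [ 0.0141  0.0866  1.6036 -0.      1.4514 -1.7607] [-0.0277 -0.0899  1.973  -0.      1.2585 -1.8025]
[2.9376 1.5708 0.    ] [ 0.0141  0.0866  1.6036 -0.      1.4514  1.3809] [-0.0277 -0.0899  1.973  -0.      1.2585  1.3391]<sys>:0: UserWarning: Gimbal lock detected. Setting third angle to zero since it is not possible to uniquely determine all angles.
```

```bash
python3 -W ignore - <<'E'
from h import *
import cv2
np.set_printoptions(precision=4,suppress=True)
o=ori(-1)
p=observe()["eef_pos"]; move_l([p[0],p[1],.34],feed=.2)
gripper_to(0.0)
movep(W(49,0,170),o)
move_l(W(49,0,108),feed=.15)
s=observe();print(s["time_s"],s["eef_pos"],W(49,0,108),s["opening"],s["ft_force"])
p,d=get_image("side");cv2.imwrite("pics/s2.png",cv2.resize(p[130:270,130:330,::-1],None,fx=4,fy=4,interpolation=cv2.INTER_CUBIC))
E
```

```text
4.25 [0.5722 0.087  0.2585] [0.572  0.0867 0.258 ] -4.8532970895279126e-05 [0.7831 0.2271 0.4303]
```

View pics/s2.png

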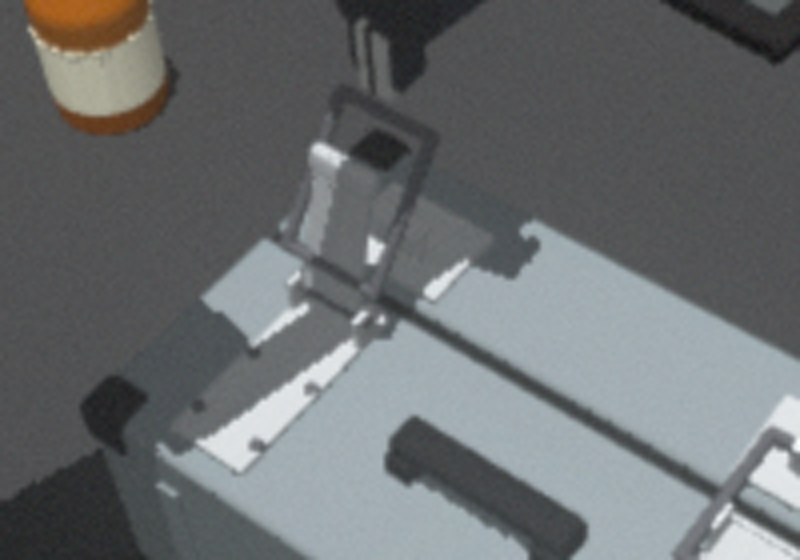

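The closed fingertips (~(375,95) in the crop) sit just above the crossbar (mid ~(387,112)). I'll push it down and outward.

```bash
python3 -W ignore - <<'E'
from h import *
import cv2
np.set_printoptions(precision=4,suppress=True)
for x,z in((52,95),(57,85),(62,74)):
    print(move_l(W(x,0,z),feed=.06,max_force=12),observe()["ft_force"])
hold(.3)
s=observe();print(s["time_s"],s["eef_pos"])
p,d=get_image("side");cv2.imwrite("pics/s3.png",cv2.resize(p[130:270,130:330,::-1],None,fx=4,fy=4,interpolation=cv2.INTER_CUBIC))
E
```

```text
False [0.4564 0.8274 0.7475]
False [-1.1116  0.2859 -0.1442]
False [-0.0315  0.2982  0.6634]
5.6583 [0.5848 0.0893 0.2243]
```

View pics/s3.png

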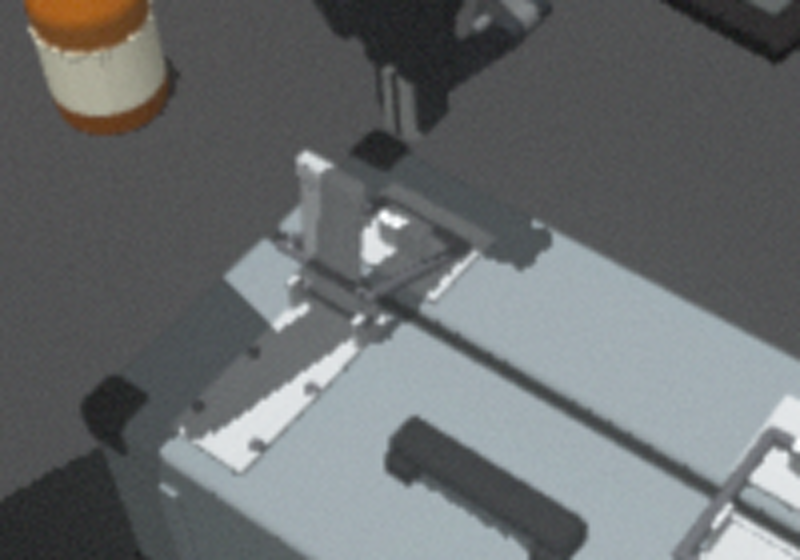

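The loop has dropped and its crossbar now lies beyond the hook (~(440,225)), with the lever still up. Next I'll press the lever over.

```bash
python3 -W ignore - <<'E'
from h import *
import cv2
np.set_printoptions(precision=3,suppress=True)
move_l(W(48,0,76),feed=.1)
print(move_l(W(11+5,0,76),feed=.06,max_force=15))
for th in np.linspace(1.5,0.3,9):
    x=-60*np.cos(th)+3*np.sin(th)+11; z=16+60*np.sin(th)+3*np.cos(th)
    r=move_l(W(x,0,z),feed=.06,max_force=25); f=observe()["ft_force"]
    print(round(th,2),r,f, (observe()["eef_pos"]-W(x,0,z))*1000)
    if r: break
s=observe();print(s["time_s"],s["eef_pos"])
p,d=get_image("side");cv2.imwrite("pics/s4.png",cv2.resize(p[130:270,130:330,::-1],None,fx=4,fy=4,interpolation=cv2.INTER_CUBIC))
E
```

```text
False
1.5 False [-0.472 -0.79  -1.236] [-0.242 -0.028 -0.056]
1.35 False [-0.016 -0.331 -0.413] [-0.441 -0.046 -0.094]
1.2 False [-0.375 -0.114  0.196] [-0.474 -0.055 -0.182]
1.05 False [-0.301  0.5    1.112] [-0.48  -0.074 -0.236]
0.9 False [ 1.424  0.057 -0.22 ] [-0.406 -0.097 -0.293]
0.75 False [ 0.674 -0.603  0.674] [-0.549 -0.118 -0.434]
0.6 False [0.066 0.401 0.264] [-0.741 -0.019 -0.73 ]
0.45 False [-0.531  0.232  0.289] [-0.756  0.021 -0.803]
0.3 False [ 0.367 -0.148  0.252] [-0.672 -0.003 -0.764]
9.3417 [0.479 0.068 0.186]
```

View pics/s4.png

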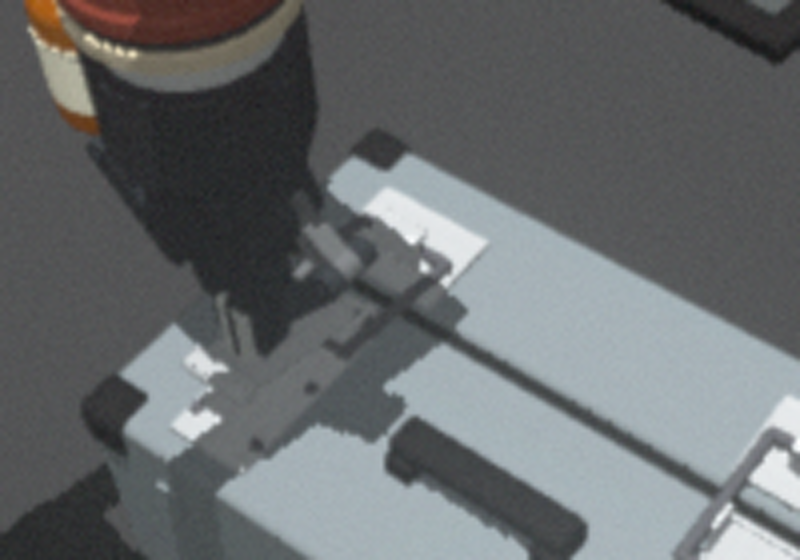

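The lever is most of the way over and the loop is being drawn in. I'll press it down the rest of the way.

```bash
python3 -W ignore - <<'E'
from h import *
import cv2
np.set_printoptions(precision=3,suppress=True)
for x,z in((-48,28),(-49,23),(-49,13)):
    r=move_l(W(x,0,z),feed=.04,max_force=25); print(r,observe()["ft_force"],observe()["eef_pos"]-O)
    if r: break
hold(.2)
e=observe()["eef_pos"]; print("rest z",e[2])
move_l([e[0],e[1],.30],feed=.15)
movep(np.array([.36,.25,.32]),ori(-1))
s=observe();print(s["time_s"])
p,d=get_image("side");cv2.imwrite("pics/s5.png",cv2.resize(p[130:270,130:330,::-1],None,fx=4,fy=4,interpolation=cv2.INTER_CUBIC));np.save("s5.npy",d)
p,d=get_image("top");cv2.imwrite("pics/t5.png",cv2.resize(p[130:290,180:400,::-1],None,fx=3.6,fy=3.6,interpolation=cv2.INTER_CUBIC));np.save("t5.npy",d)
E
```

```text
False [ 0.256 -0.571  0.012] [-0.047 -0.01   0.028]
False [ 0.523  0.235 -0.774] [-0.048 -0.01   0.023]
True [-3.521 -0.41  10.88 ] [-0.047 -0.01   0.019]
rest z 0.16878088890522291
12.4
```

View pics/s5.png

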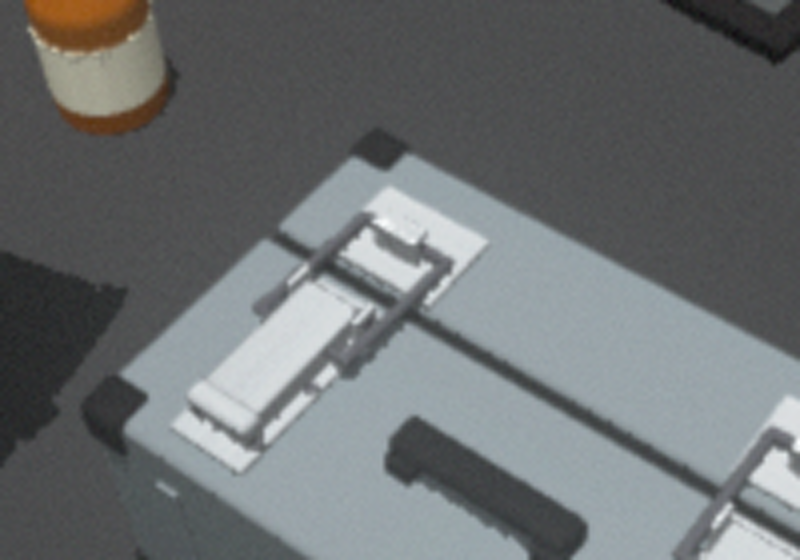

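View pics/t5.png

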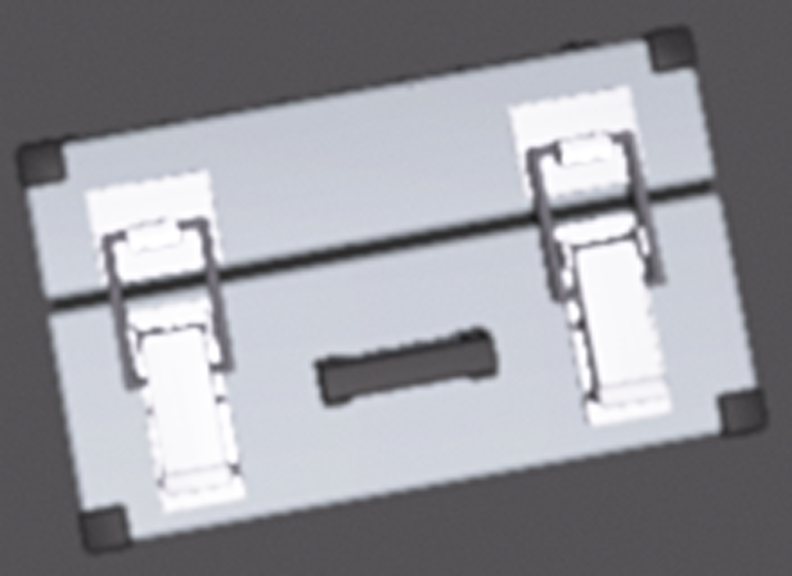

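Both latches now look alike. The bar passes under the lip at about (155,232), and the lever lies flat. Before handing in, I'll compare lever heights from the depth images.

```bash
python3 -W ignore - <<'E'
from h import *
d=np.load("t5.npy")
t=lambda x,y:(180+(x+.5)/3.6-.5,130+(y+.5)/3.6-.5)
for nme,a,b in(("open",(172,360),(190,450)),("spare",(605,270),(627,370)),("beads",(197,482),(630,395))):
    for xy in(a,b):
        u,v=map(int,np.round(t(*xy))); w=d[v-1:v+2,u-1:u+2]; print(nme,ptd("top",u,v,np.median(w)).round(4))
job_done()
E
```

```text
open [0.512  0.0769 0.1675]
open [0.4694 0.0669 0.1684]
spare [ 0.5608 -0.1313  0.1683]
spare [ 0.5144 -0.1426  0.1676]
beads [0.4543 0.0629 0.1698]
beads [ 0.5025 -0.1441  0.1694]
the job is handed in; nothing more can be done
```

The open latch is shut and the job is handed in, after about 12.5 s of robot time. No verdict is reported, so what follows is from my own last checks.

I closed the gripper and nudged the raised crossbar down with the fingertips until the loop fell. A picture showed the bar lying behind the keeper's hook with the lever still up. I then pushed the lever over along its arc and pressed it down until the force limit stopped the move, with the tip at z 0.1688. The expected height of the shut lever's upper face is 0.169. The arm was then moved clear.

- **Lever:** depth readings put its plate at z 0.1675 to 0.1684 along its length and its bead at 0.1698, so it lies flat. The second latch reads 0.1676 to 0.1683 and 0.1694, the same within about 1 mm.
- **Crossbar:** both pictures show it caught under the keeper's lip, looking the same as on the second latch. I judged this by eye and did not measure its position.
- **Second latch:** it is unchanged and still shut.

No check failed. The pivot position came from image measurements that disagreed by up to about 4 mm (I used a value between them), which did not affect the result.

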